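# Eject the spent cartridge and catch it on the tray

### The job

Eject the spent test cartridge from the desktop analyser: press the eject key with one finger while your other finger stands in the tray, so that the cartridge springs out against that finger and stops on the tray instead of shooting off onto the bench. Keep the key down until the cartridge has stopped, then let the key come up and leave the cartridge lying flat on the tray, clear of the catch. Do not pick the cartridge up, and leave everything else on the bench where it is.

Things in the scene. Friction and masses are not known exactly. Their poses are not given: they have to be found in the camera images.
- analyser: Desktop cartridge analyser, fixed: white box 150 mm wide, 215 mm deep, 46 mm high at the front, sloping up from 85 mm behind the front face (display) to 88 mm, with a tray that sticks out 90 mm in front. Origin on the bench under the middle of the slot, in the plane of the front face; -x points out of the slot along the tray (to the operator), y across, z up. Offsets below are in this frame.
- slot_mouth (a point): Middle of the tray floor in the plane of the front face (x 0, y 0), 22 mm above the bench. The slot is 39 mm wide, 17 mm high. The tray floor is smooth and 39 mm wide between two side rims whose tops are 25 mm above the bench: a narrow one (y 19.5 to 28 mm) and a wide one (y -19.5 to -60 mm) that carries the eject key.
- tray_end (a point): Middle of the tray floor at its open outer end (x -90 mm, y 0), 22 mm above the bench. There is no end stop: what slides past here drops onto the bench.
- key_top (a point): Centre of the top of the eject key, a grey paddle 34 mm (along the tray) by 26 mm with three ridges in the wide rim, at x -60, y -38 mm. Its top is 33 mm above the bench at rest, 26.5 mm fully pressed (then 1.5 mm above the rim, 4.5 mm above the tray floor). The point moves with the key.
- eject_key (a joint): Travel of the eject key in m: 0 up, 0.0065 fully down; pressed straight down. Spring return: about 1.5 N to start, 4.5 N fully down. The catch frees the cartridge at about 0.0045; it then shoots out at roughly 1 m/s, so the stopping finger must already stand in the tray.
- cartridge: Spent test cartridge: white moulding 60 mm long, 28 wide (36 over its rear 10 mm), 14 high, about 40 g. Origin under its middle, x along it, rear to +x. Loose, caught in the slot with 10 mm showing: origin at x 20 mm, underside on the tray floor. A spring pushes it for 22 mm, then it coasts and, unless stopped, slides off the tray. Its rear clears the catch 16 mm from its starting place.
- spare_a: A new cartridge like the spent one, lying on the bench in front of the heater. To be left alone. Origin under its middle.
- spare_b: Another new cartridge, lying on the bench beside the tray, on the side away from the key. To be left alone. Origin under its middle.
- jar: Glass jar with a blue lid, 60 mm in diameter and 85 mm tall, between the two machines. To be left alone. Origin under its middle.
- heater: Dry block heater, the analyser's neighbour, fixed: grey box 130 mm wide, 190 mm deep and 60 mm high with an aluminium block and tube caps up to 98 mm high. Origin on the bench under the middle of its front face; front to -x.
- media_bottle: Clear bottle with a blue cap, 70 mm in diameter and 150 mm tall. To be left alone. Origin under its middle.
- jar_lid: Orange jar lid, a disc 66 mm in diameter and 15 mm high, lying on the bench. To be left alone. Origin under its middle.
- tube_rack: Teal rack 100 x 75 mm, 45 mm high, with capped tubes up to 66 mm high. To be left alone. Origin under its middle.
- spray: White spray bottle, 56 mm in diameter and 156 mm tall. To be left alone. Origin under its middle.
- table: The bench with its grey top at z = 0. Origin of no importance.

How it is judged:
By the outcome, as a careful person would: the job done as asked, in the order asked, and still so for the second after the job is handed in, with the robot touching nothing.
It also fails if it takes over 32 s, if anything falls off the work surface, if the arm or the gripper's body presses on something with over 40 N, if the wrist force passes 120 N, or if a joint passes its speed limit or range.

### The arm

A 6-joint arm with a two-finger parallel gripper is mounted at the origin on the work surface. World frame = base frame: x ahead of the robot, y to its left, z up, the work surface at z = 0. Lengths are in m, angles in rad, forces in N, time in s.
With the tool pointing down it reaches from about 0.3 to 0.875 m from the base axis. Payload 6.4 kg.
Tool frame: the origin (TCP) lies on the centre line of the jaws, within the pads' length; the fingertips stand 25 mm ahead of it and the grasp point (between the pads) lies 6 mm ahead of it (bot.nose_length is the distance from the TCP to the fingertips, in m); z points along the fingers, y is the direction in which the jaws open and shut (so a half turn about z gives the same grasp; the last joint's range is limited). The gripper opens to 85 mm and grips with 20 to 120 N. Pads are 22 mm wide; open, the fingers measure 114 mm over their backs; the gripper's body (76 mm by 85 mm) begins 54 mm behind the grasp point. The pads swing forward as they close: fully open they stand 13 mm farther back than shut.
Start: joints at [-1.554, 0.181, 1.607, -0, 1.354, -0.206], TCP at [0.127, -0.561, 0.222] pointing down, gripper open.
Joint ranges: [-2.99, 2.99], [-0.89, 2.07], [0.3, 2.58], [-1.14, 4.28], [0, 2.63], [-3.12, 3.12]. Speed limits (rad/s): [2.57, 2.57, 3.01, 3.14, 3.14, 3.14].

### API

Orientations are given as a unit quaternion [w, x, y, z].
In Python, from bench import bot gives the robot as it stands.
- The arm moves only by the tool carry_out, never from a script. Its argument "moves" is a list of rows, each a list of 7 numbers: the turn, a rotation vector about the world's x, y, z in rad, then the shift along the world's x, y, z in m, then the finger opening in m, from 0 to 0.0854. In form: [[rx, ry, rz, tx, ty, tz, fingers], ...]. A call has exactly 10 rows; each row is the pose to reach, as a shift and turn from the pose measured when the call began; what a row does not reach only later rows make up. A row lasts 1/8 s, in which the tool goes at most 62.5 mm and 10.7 degrees, less where a joint would pass 70% of its speed; a pose out of reach is approached as far as the arm can. A call with a gripper value outside its range is refused whole. The fingers move at their own pace and stop on an object; the grip force is fixed at half the most. Time passes only in rows, so rows that repeat a pose let the fingers close, or fill a call up. It gives the time, the measured TCP pose, the force and the opening at its end, in the units of the state.
- bot.sense(): the state, without advancing time (a new reading comes with each control period).
- bot.capture(name): name is "side" or "top" or "wrist"; returns the picture (400x640x3 uint8, blue, green, red); there is no depth.
- bot.calibration(name): a dict with "mtx" (3x3 intrinsics, pixels), "pose" (4x4, takes a point from camera to world coordinates). Camera axes: x right, y up, looking along -z (the intrinsics and any distortion apply to the point x, -y, -z); pixel columns grow to the right and rows downward; lengths in m; the calibration is good to about 2 mm. The wrist camera is an equidistant fisheye: a pixel r from the principal point sees the ray r / f radians off the axis. A picture is of the moment at which its call begins: read the wrist's pose just before it. calibration takes no time and is no camera call; for the wrist camera it gives the pose at the moment of the call.
- bot.sign_off(): hands the job in, once; it reports no verdict.
The state is a dict: "time_s": time; "joints": joint angles; "dq": joint speeds; "effort": joint torques, N m; "ee_pos": TCP position; "tcp_rot": TCP orientation; "contact_force": force on the tool from outside, world axes, zero at the start; "moment": the same for the moment, N m; "finger_gap": opening from 0.0 (shut) to 1.0 (fully open).
Only numpy, scipy, OpenCV 4.12 (cv2) and the standard library are available. Lean on these libraries where they do the work, as an engineer would, in place of code of your own. Each camera call takes 0.05 s, during which the arm holds its last target.

## Working session

There is one attempt and no reset: what is moved stays moved. The work goes in short steps, Python scripts to look and compute and a tool call to move; the robot and the scene stay as the last step left them, time stands still between calls to the robot, and variables do not carry over. Pictures are saved under pics/ and viewed, and the job is handed in when it is done.

Besides the shell and the picture viewer there is one more tool, called after "Request:" in YAML: its name, and indented under it one key for each argument. carry_out: Moves the arm, as the interface text tells. Its arguments: {"type":"object","properties":{"moves":{"type":"array"}},"required":["moves"]}

```bash
mkdir -p pics; ls
python3 - <<'E'
from bench import bot
import cv2
s=bot.sense();print(s)
for n in("side","top","wrist"):
    c=bot.calibration(n);print(n,c)
    cv2.imwrite(f"pics/{n}0.png",bot.capture(n))
print(bot.nose_length)
E
```

```text
pics
{'time_s': 0.0, 'joints': array([-1.55427721e+00,  1.81519692e-01,  1.60802645e+00,  2.12062740e-05,
        1.35376765e+00, -2.06303890e-01]), 'dq': array([ 0.00132206,  0.00030061, -0.00072838, -0.00051332, -0.00010863,
       -0.00043502]), 'effort': array([ 3.11165067e-06, -4.44867504e+01, -3.51339841e+01, -2.79176556e-04,
        9.09418246e-03, -2.05742133e-06]), 'ee_pos': array([ 0.12707777, -0.56020302,  0.22098724]), 'tcp_rot': array([-8.55715109e-04,  9.93800042e-01,  1.11178843e-01,  9.18446777e-05]), 'contact_force': array([-0.54199572,  0.00389436, -0.17104297]), 'moment': array([0.07059196, 0.03661694, 0.02235386]), 'finger_gap': 1.0007892186137919}
side {'mtx': array([[425.47047447,   0.        , 321.05406123],
       [  0.        , 425.47047447, 204.33322229],
       [  0.        ,   0.        ,   1.        ]]), 'pose': array([[-0.97820952,  0.16572379, -0.12506706,  0.35060978],
       [-0.20664236, -0.718741  ,  0.66386016,  0.69776723],
       [ 0.0201266 ,  0.67523848,  0.73732484,  0.80750786],
       [ 0.        ,  0.        ,  0.        ,  1.        ]])}
t
[... 244 characters left out ...]
99696298e-01],
       [-9.99590665e-01,  2.86056572e-02, -4.66944528e-04,
        -2.14429996e-02],
       [ 1.57371717e-03,  7.12736431e-02,  9.97455559e-01,
         1.26607749e+00],
       [ 0.00000000e+00,  0.00000000e+00,  0.00000000e+00,
         1.00000000e+00]])}
wrist {'mtx': array([[309.70691629,   0.        , 319.90480204],
       [  0.        , 309.70691629, 199.56886561],
       [  0.        ,   0.        ,   1.        ]]), 'pose': array([[ 0.22123277,  0.9227068 ,  0.31570273,  0.20892701],
       [-0.97521903,  0.20997541,  0.06970059, -0.54212456],
       [-0.0019766 , -0.32329937,  0.94629468,  0.37301299],
       [ 0.        ,  0.        ,  0.        ,  1.        ]])}
0.025
```

View pics/top0.png

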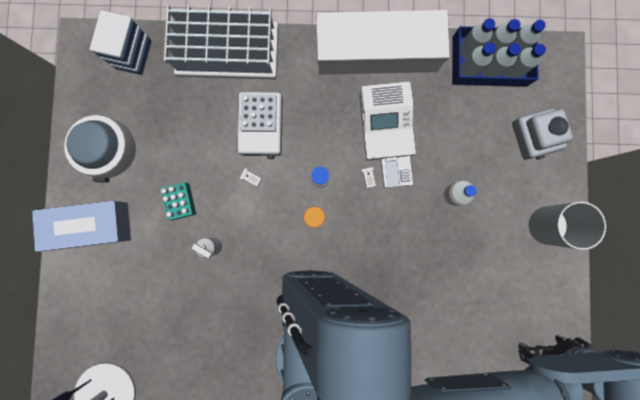

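View pics/side0.png

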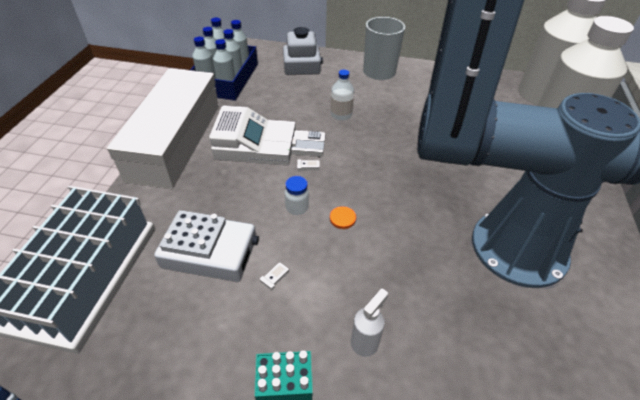

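View pics/wrist0.png

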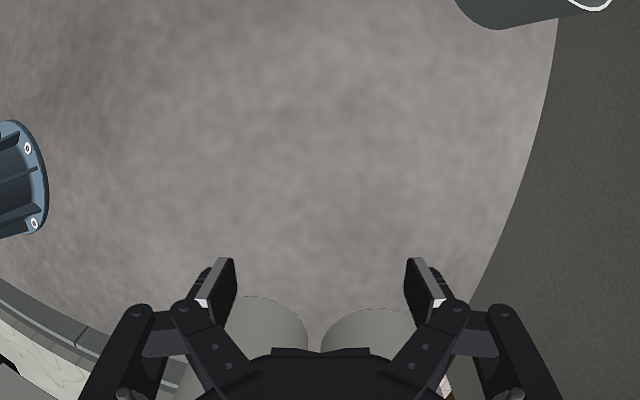

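```bash
cat > h.py <<'E'
import numpy as np, cv2
from bench import bot
def ray(n,px,cal=None):
    c=cal or bot.calibration(n);K=c["mtx"];T=c["pose"]
    u=(px[0]-K[0,2])/K[0,0];v=(px[1]-K[1,2])/K[1,1]
    if n=="wrist":
        r=np.hypot(u,v);d=np.array([np.sin(r)*u/r,-np.sin(r)*v/r,-np.cos(r)]) if r>0 else np.array([0,0,-1.])
    else: d=np.array([u,-v,-1.])
    return T[:3,3],T[:3,:3]@d
def at_z(n,px,z,cal=None):
    o,d=ray(n,px,cal);return o+d*(z-o[2])/d[2]
def proj(n,P,cal=None):
    c=cal or bot.calibration(n);K=c["mtx"];T=c["pose"]
    p=T[:3,:3].T@(np.asarray(P)-T[:3,3]);x,y,z=p[0],-p[1],-p[2]
    if n=="wrist":
        t=np.arctan2(np.hypot(x,y),z);h=np.hypot(x,y);u,v=t*x/h,t*y/h
    else:u,v=x/z,y/z
    return np.array([K[0,0]*u+K[0,2],K[1,1]*v+K[1,2]])
E
python3 - <<'E'
import cv2
a=cv2.imread("pics/top0.png")[75:195,340:440];cv2.imwrite("pics/top0c.png",cv2.resize(a,None,fx=5,fy=5,interpolation=cv2.INTER_CUBIC))
a=cv2.imread("pics/side0.png")[95:185,200:340];cv2.imwrite("pics/side0c.png",cv2.resize(a,None,fx=5,fy=5,interpolation=cv2.INTER_CUBIC))
E
```

```text
(no output)
```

View pics/top0c.png

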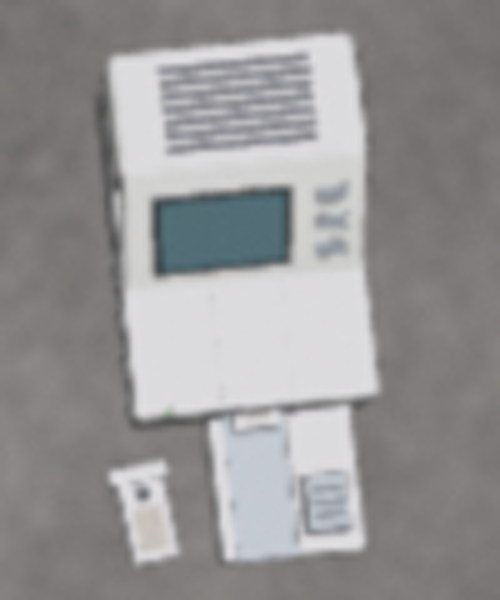

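View pics/side0c.png

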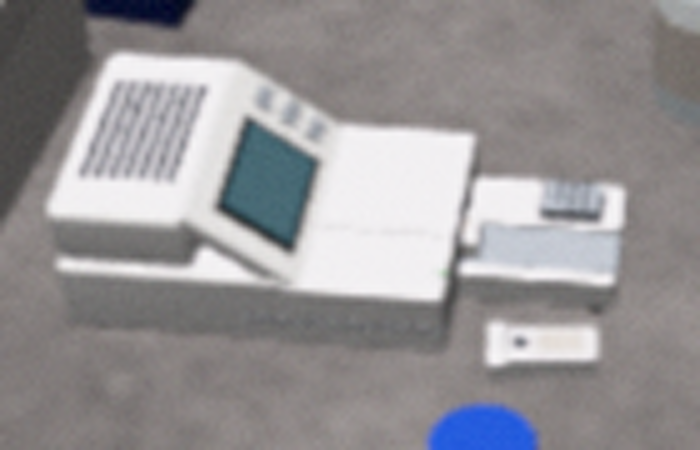

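```bash
cat > fit.py <<'E'
from h import *
from scipy.optimize import least_squares
obs=[("top",(228,560),(-90,28,25)),("top",(366,549),(-90,-60,25)),("top",(135,418),(0,75,46)),("top",(380,392),(0,-75,46)),
("top",(353,34),(215,-75,88)),("top",(108,57),(215,75,88)),("top",(326,503),(-60,-38,33)),
("side",(628,187),(-90,-60,25)),("side",(475,133),(0,-75,46)),("side",(447,298),(0,75,46)),("side",(616,284),(-90,28,25))]
cal={n:bot.calibration(n) for n in("top","side")}
off={"top":(340,75),"side":(200,95)}
def W(p,q):
    c,s=np.cos(p[2]),np.sin(p[2]);return np.array([p[0]+c*q[0]-s*q[1],p[1]+s*q[0]+c*q[1],q[2]])
def res(p):
    r=[]
    for n,u,q in obs:
        m=(np.array(u)+.5)/5-.5+off[n]
        r+=list(proj(n,W(p,np.array(q)/1000),cal[n])-m)
    return r
if __name__=="__main__":
    s=least_squares(res,[.55,-.2,0],x_scale=[.1,.1,.1],loss="soft_l1");print(s.x)
    print(np.round(np.reshape(s.fun,(-1,2)),2))
    for nm,q in dict(slot=(0,0,22),end=(-90,0,22),key=(-60,-38,33)).items():print(nm,W(s.x,np.array(q)/1000))
E
python3 fit.py
```

```text
[ 0.61457192 -0.2234016   0.13039077]
[[-0.85  0.95]
 [-0.02  0.26]
 [ 0.09  0.9 ]
 [ 0.13  1.15]
 [ 0.25 -0.94]
 [-0.88 -0.55]
 [ 0.27  0.21]
 [-0.51 -0.39]
 [ 0.26 -0.39]
 [-0.72 -0.15]
 [-0.35 -0.47]]
slot [ 0.61457192 -0.2234016   0.022     ]
end [ 0.52533591 -0.23510354  0.022     ]
key [ 0.56002207 -0.26888032  0.033     ]
```

Request:
carry_out:
  moves:
    - [0,0,-0.01,0.043,0.031,0.01,0.024]
    - [0,0,-0.02,0.086,0.062,0.01,0.024]
    - [0,0,-0.03,0.129,0.093,0.01,0.024]
    - [0,0,-0.04,0.172,0.124,0.01,0.024]
    - [0,0,-0.05,0.215,0.155,0.01,0.024]
    - [0,0,-0.06,0.258,0.186,0.01,0.024]
    - [0,0,-0.07,0.301,0.217,0.0,0.024]
    - [0,0,-0.08,0.344,0.248,-0.02,0.024]
    - [0,0,-0.093,0.39,0.28,-0.05,0.024]
    - [0,0,-0.093,0.4306,0.31,-0.08,0.024]

```text
time_s: 1.4
ee_pos: [0.5591, -0.2491, 0.1404]
tcp_rot: [-0.0, 0.998, 0.065, 0.0]
contact_force: [-0.2, -0.8, -0.7]
finger_gap: 0.279
```

```bash
cat > look.py <<'E'
from h import *
import sys,pickle
s=bot.sense();c=bot.calibration("wrist");im=bot.capture("wrist")
n=sys.argv[1];cv2.imwrite(f"pics/{n}.png",im);pickle.dump((s,c),open(n+".pkl","wb"))
R=cv2.Rodrigues
q=s["tcp_rot"];print(s["time_s"],s["ee_pos"],q,"yaw",2*np.arctan2(q[2],q[1]),s["contact_force"],s["finger_gap"])
E
python3 look.py w1
```

```text
1.4 [ 0.55914333 -0.24912186  0.14039422] [-4.31886594e-04  9.97891950e-01  6.48949913e-02  3.31897763e-04] yaw 0.12988127367497262 [-0.20394526 -0.83348481 -0.67073746] 0.2791092497315629
```

View pics/w1.png

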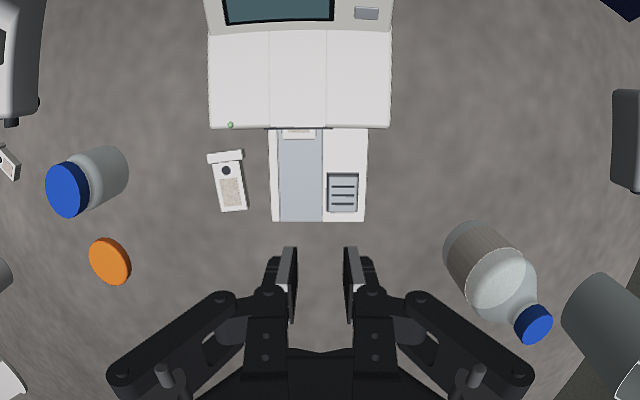

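Run:
```python
import cv2
a=cv2.imread("pics/w1.png")[115:315,240:400];cv2.imwrite("pics/w1c.png",cv2.resize(a,None,fx=3,fy=3,interpolation=cv2.INTER_CUBIC))
a=cv2.imread("pics/w1.png")[110:230,200:400];cv2.imwrite("pics/w1d.png",cv2.resize(a,None,fx=4,fy=4,interpolation=cv2.INTER_CUBIC))
```

```text
(no output)
```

View pics/w1d.png

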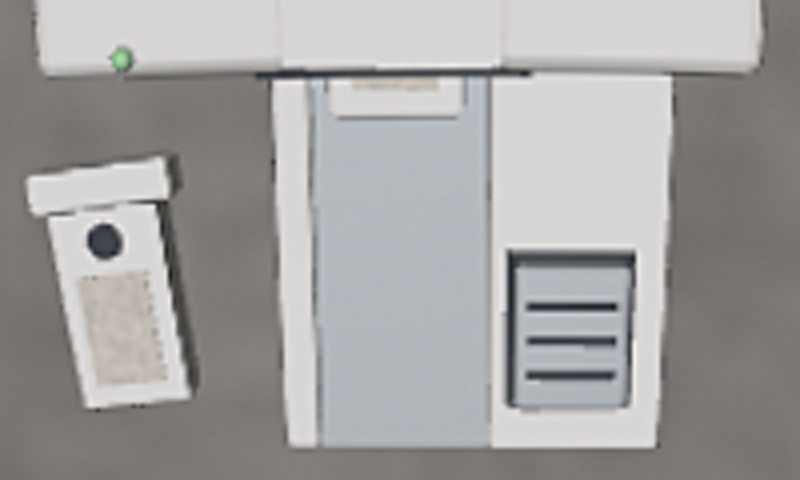

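View pics/w1c.png

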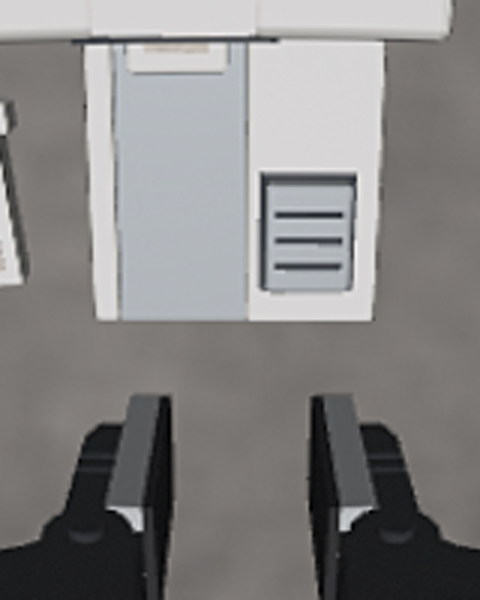

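```bash
cat > fitw.py <<'E'
from h import *
from fit import W
from scipy.optimize import least_squares
import pickle
s,c=pickle.load(open("w1.pkl","rb"))
obs=[((290,447),(-90,28,25)),((657,447),(-90,-60,25)),((490,447),(-90,-19.5,25)),((632,265),(-43,-51,33)),((630,407),(-77,-51,33)),((508,407),(-77,-25,33)),
((330,116),(-10,14,36)),((465,116),(-10,-14,36)),((672,80),(0,-60,25)),((273,80),(0,28,25))]
def res(p):
    return np.ravel([proj("wrist",W(p,np.array(q)/1000),c)-((np.array(u)+.5)/4-.5+(200,110)) for u,q in obs])
f=least_squares(res,[.61,-.22,.13],loss="soft_l1",x_scale=.1)
print(f.x);print(np.round(f.fun.reshape(-1,2),2))
from scipy.spatial.transform import Rotation as Ro
q=s["tcp_rot"];R=Ro.from_quat([q[1],q[2],q[3],q[0]]).as_matrix()
for t in [(x,y,z) for z in(0.019,.025) for y in(-.0119,.0119,.026) for x in(-.011,.011)]:
    px=proj("wrist",s["ee_pos"]+R@np.array(t),c);print(t,np.round((px+.5-(240,115))*3-.5,0))
tg=W(f.x,np.array([-62,-19,0])/1000);print("target",tg,"delta",tg-s["ee_pos"],"dyaw",f.x[2]-2*np.arctan2(q[2],q[1]))
E
python3 fitw.py
```

```text
[ 0.61645717 -0.22361008  0.13084528]
[[-0.61  0.66]
 [ 0.82  0.67]
 [-0.33  0.84]
 [ 0.55 -0.13]
 [-0.37  0.93]
 [ 1.35  1.  ]
 [-0.36 -0.14]
 [-0.55 -0.46]
 [ 1.06 -3.98]
 [-0.8  -3.82]]
(-0.011, -0.0119, 0.019) [184. 419.]
(0.011, -0.0119, 0.019) [181. 323.]
(-0.011, 0.0119, 0.019) [297. 419.]
(0.011, 0.0119, 0.019) [300. 323.]
(-0.011, 0.026, 0.019) [364. 419.]
(0.011, 0.026, 0.019) [370. 323.]
(-0.011, -0.0119, 0.025) [185. 406.]
(0.011, -0.0119, 0.025) [183. 312.]
(-0.011, 0.0119, 0.025) [296. 406.]
(0.011, 0.0119, 0.025) [298. 312.]
(-0.011, 0.026, 0.025) [361. 405.]
(0.011, 0.026, 0.025) [366. 311.]
target [ 0.55746612 -0.25053694  0.        ] delta [-0.00167721 -0.00141508 -0.14039422] dyaw 0.0009640029039159614
```

```bash
cat > tip.py <<'E'
from h import *
import pickle
from scipy.spatial.transform import Rotation as Ro
s,c=pickle.load(open("w1.pkl","rb"))
q=s["tcp_rot"];R=Ro.from_quat([q[1],q[2],q[3],q[0]]).as_matrix()
print("cam in tool",R.T@(c["pose"][:3,3]-s["ee_pos"]))
for px,y in [((172,397),-.0119),((310,397),.0119),((150,505),None),((133,397),None)]:
    m=(np.array(px)+.5)/3-.5+(240,115)
    o,d=ray("wrist",m,c);o=R.T@(o-s["ee_pos"]);d=R.T@d
    if y is not None:print(px,o+d*(y-o[1])/d[1])
    for x in (-.011,.011): print("  at x",o+d*(x-o[0])/d[0])
E
python3 tip.py
python3 - <<'E'
import cv2
a=cv2.imread("pics/w1.png")[235:375,220:420];cv2.imwrite("pics/w1e.png",cv2.resize(a,None,fx=4,fy=4,interpolation=cv2.INTER_CUBIC))
E
```

```text
cam in tool [ 8.39186777e-02  9.45296573e-05 -1.51919350e-01]
(172, 397) [ 0.00859718 -0.0119     -0.00829588]
  at x [-0.011      -0.01502074  0.02907212]
  at x [ 0.011      -0.01151736 -0.0128776 ]
(310, 397) [ 0.01008849  0.0119     -0.01112057]
  at x [-0.011       0.01527206  0.02909649]
  at x [ 0.011       0.01175425 -0.01285888]
  at x [-0.011      -0.0161931  -0.01312462]
  at x [ 0.011     -0.012418  -0.0452941]
  at x [-0.011      -0.02362455  0.0288852 ]
  at x [ 0.011     -0.018127  -0.0130212]
```

View pics/w1e.png

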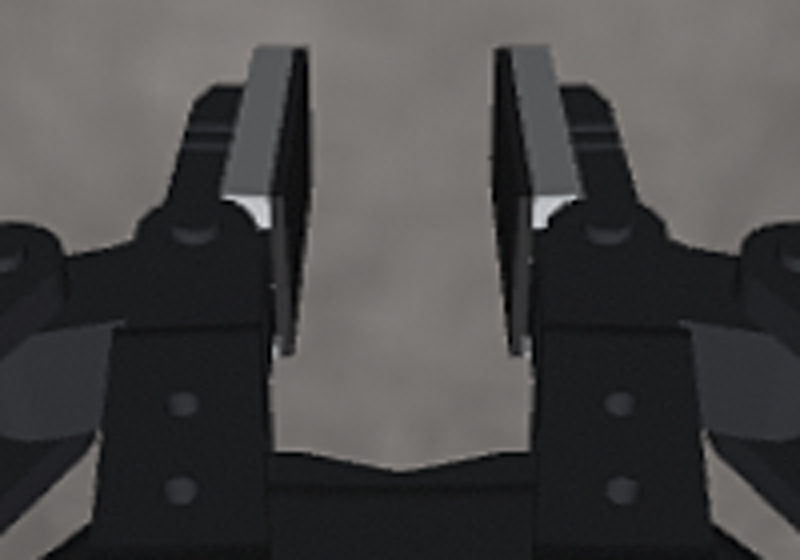

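Run:
```python
from h import *
import pickle
im=bot.capture("side");cv2.imwrite("pics/s1.png",im)
s=bot.sense();print(s["time_s"])
a=im[50:190,200:400];cv2.imwrite("pics/s1c.png",cv2.resize(a,None,fx=4,fy=4,interpolation=cv2.INTER_CUBIC))
from scipy.spatial.transform import Rotation as Ro
q=s["tcp_rot"];R=Ro.from_quat([q[1],q[2],q[3],q[0]]).as_matrix()
for z in(-.01,.025):
  for y in(-.0119,.0119):
    for x in(-.011,.011):
      print((x,y,z),np.round((proj("side",s["ee_pos"]+R@np.array([x,y,z]))-(200,50)+.5)*4-.5))
```

```text
1.5
(-0.011, -0.0119, -0.01) [468. 233.]
(0.011, -0.0119, -0.01) [435. 231.]
(-0.011, 0.0119, -0.01) [471. 213.]
(0.011, 0.0119, -0.01) [439. 211.]
(-0.011, -0.0119, 0.025) [468. 277.]
(0.011, -0.0119, 0.025) [436. 275.]
(-0.011, 0.0119, 0.025) [471. 256.]
(0.011, 0.0119, 0.025) [439. 255.]
```

View pics/s1c.png

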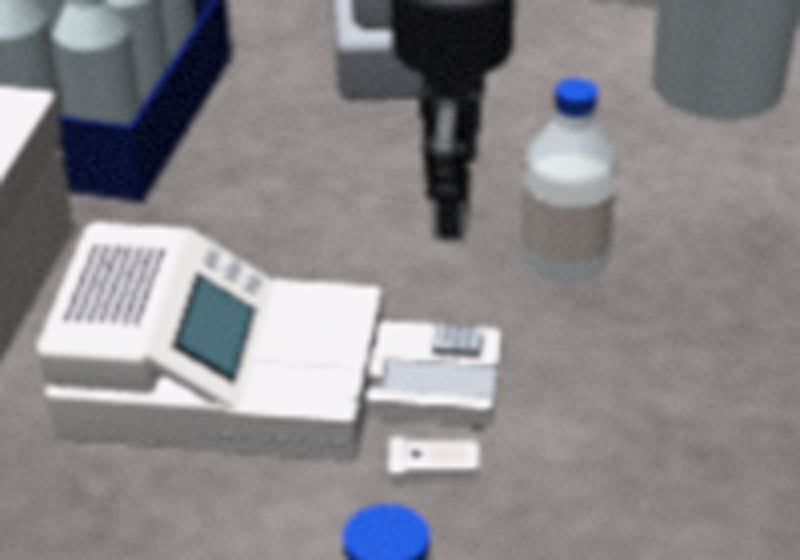

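Request:
carry_out:
  moves:
    - [0,0,0.001,-0.002,-0.0012,-0.01,0.024]
    - [0,0,0.001,-0.002,-0.0012,-0.02,0.024]
    - [0,0,0.001,-0.002,-0.0012,-0.03,0.024]
    - [0,0,0.001,-0.002,-0.0012,-0.04,0.024]
    - [0,0,0.001,-0.002,-0.0012,-0.05,0.024]
    - [0,0,0.001,-0.002,-0.0012,-0.056,0.024]
    - [0,0,0.001,-0.002,-0.0012,-0.06,0.024]
    - [0,0,0.001,-0.002,-0.0012,-0.063,0.024]
    - [0,0,0.001,-0.002,-0.0012,-0.065,0.024]
    - [0,0,0.001,-0.002,-0.0012,-0.065,0.024]

```text
time_s: 2.75
ee_pos: [0.5563, -0.2463, 0.0712]
tcp_rot: [-0.004, 0.998, 0.068, -0.002]
contact_force: [1.0, -0.7, 0.8]
finger_gap: 0.276
```

```bash
python3 look.py w2
python3 - <<'E'
from h import *
im=bot.capture("side");cv2.imwrite("pics/s2.png",im)
a=im[70:170,240:380];a=cv2.resize(a,None,fx=5,fy=5,interpolation=cv2.INTER_CUBIC)
b=cv2.imread("pics/w2.png")
cv2.imwrite("pics/s2c.png",a)
E
```

```text
2.75 [ 0.55633488 -0.24625494  0.07121551] [-0.00358678  0.99769682  0.06769537 -0.00235186] yaw 0.13549561060639928 [ 1.04148127 -0.65206029  0.76828877] 0.27608179548512873
```

View pics/w2.png

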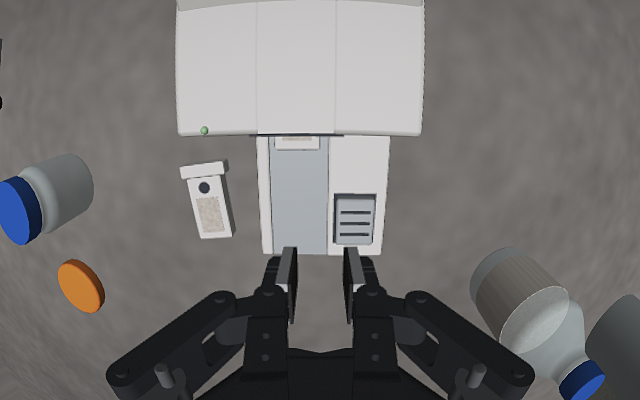

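View pics/s2c.png

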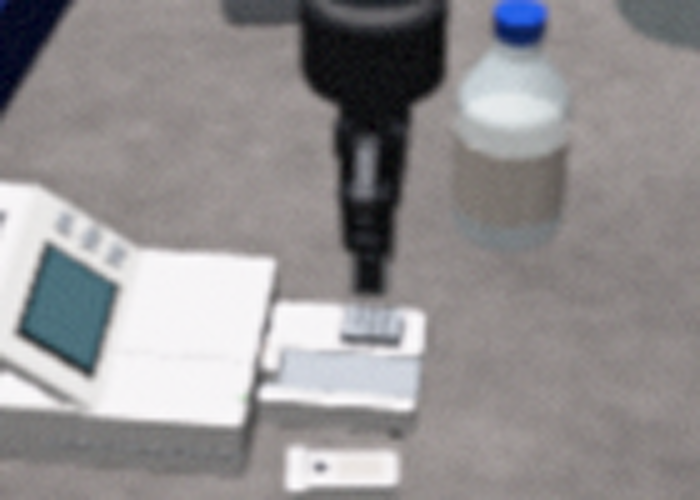

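Run:
```python
from h import *
for i in range(2):
    s=bot.sense();print(s["time_s"],s["ee_pos"],s["tcp_rot"],s["dq"],s["joints"])
c=bot.calibration("wrist");print(c["pose"])
from scipy.spatial.transform import Rotation as Ro
q=s["tcp_rot"];R=Ro.from_quat([q[1],q[2],q[3],q[0]]).as_matrix()
print("cam in tool",R.T@(c["pose"][:3,3]-s["ee_pos"]))
for z in(-.01,.0,.025):
  for y in(-.0119,.0119):
    for x in(-.011,.011):
      print((x,y,z),np.round((proj("side",s["ee_pos"]+R@np.array([x,y,z]))-(240,70)+.5)*5-.5))
```

```text
2.85 [ 0.5564509  -0.24636607  0.07143227] [-0.00346637  0.99769753  0.06769565 -0.0022182 ] [ 0.00125257 -0.00149733 -0.0023604  -0.0004384  -0.00070838  0.0013334 ] [-0.61303624  0.42777547  1.62055136  0.00291018  1.10107849  0.82093664]
2.85 [ 0.5564509  -0.24636607  0.07143227] [-0.00346637  0.99769753  0.06769565 -0.0022182 ] [ 0.00125257 -0.00149733 -0.0023604  -0.0004384  -0.00070838  0.0013334 ] [-0.61303624  0.42777547  1.62055136  0.00291018  1.10107849  0.82093664]
[[ 0.13532195  0.9358645   0.32533921  0.64032964]
 [-0.99077273  0.13032523  0.03721208 -0.23611094]
 [-0.00757444 -0.32737283  0.94486489  0.22298968]
 [ 0.          0.          0.          1.        ]]
cam in tool [ 8.38948598e-02  7.43145554e-05 -1.51895057e-01]
(-0.011, -0.0119, -0.01) [388. 289.]
(0.011, -0.0119, -0.01) [348. 287.]
(-0.011, 0.0119, -0.01) [391. 264.]
(0.011, 0.0119, -0.01) [352. 261.]
(-0.011, -0.0119, 0.0) [388. 304.]
(0.011, -0.0119, 0.0) [348. 302.]
(-0.011, 0.0119, 0.0) [391. 278.]
(0.011, 0.0119, 0.0) [352. 276.]
(-0.011, -0.0119, 0.025) [387. 340.]
(0.011, -0.0119, 0.025) [348. 337.]
(-0.011, 0.0119, 0.025) [390. 314.]
(0.011, 0.0119, 0.025) [352. 311.]
```

Run:
```python
import cv2
a=cv2.imread("pics/w2.png")[120:300,240:420];cv2.imwrite("pics/w2c.png",cv2.resize(a,None,fx=4,fy=4,interpolation=cv2.INTER_CUBIC)[:600])
```

```text
(no output)
```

View pics/w2c.png

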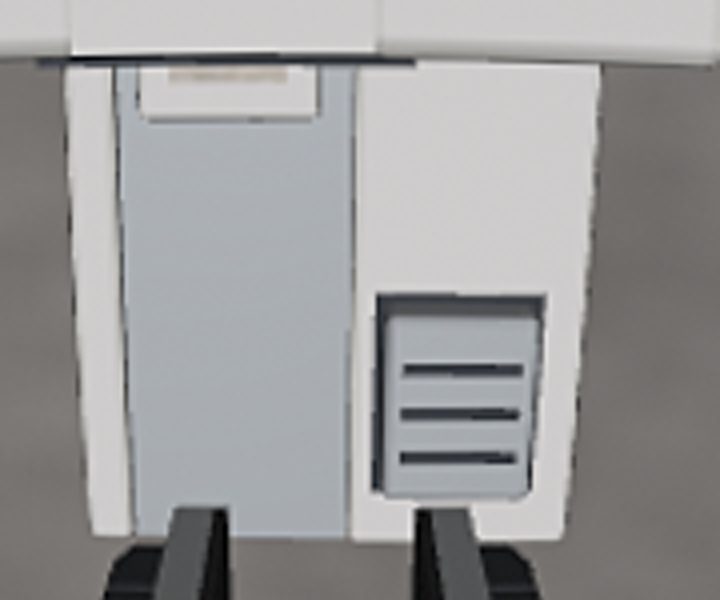

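```bash
cat > fitw2.py <<'E'
from h import *
from fit import W
from scipy.optimize import least_squares
import pickle
from scipy.spatial.transform import Rotation as Ro
s,c=pickle.load(open("w2.pkl","rb"))
obs=[((93,535),(-90,28,25)),((566,541),(-90,-60,25)),((352,540),(-90,-19.5,25)),((386,316),(-43,-25,33)),((545,316),(-43,-51,33)),((530,498),(-77,-51,33)),((381,496),(-77,-25,33)),((142,116),(-10,14,36)),((318,116),(-10,-14,36))]
def res(p):
    return np.ravel([proj("wrist",W(p[:3],np.array(q)/1000+[0,0,p[3]]),c)-((np.array(u)+.5)/4-.5+(240,120)) for u,q in obs])
f=least_squares(res,[.61,-.22,.13,0],loss="soft_l1",x_scale=.1)
print(f.x);print(np.round(f.fun.reshape(-1,2),2))
q=s["tcp_rot"];R=Ro.from_quat([q[1],q[2],q[3],q[0]]).as_matrix()
y=f.x[2]
Rd=np.array([[np.cos(y),np.sin(y),0],[np.sin(y),-np.cos(y),0],[0,0,-1]])
print("rotvec to go",Ro.from_matrix(Rd@R.T).as_rotvec())
tg=W(f.x[:3],np.array([-62,-19,0])/1000);print("target",tg,"delta",tg-s["ee_pos"])
for z in(-.01,-.005,0):
  print(z,[np.round((proj("wrist",s["ee_pos"]+R@np.array([.011,y,z]),c)+.5-(240,120))*4-.5) for y in(-.019,-.0119,.0119,.019)])
E
python3 fitw2.py
```

```text
[ 0.61609746 -0.22378941  0.12959266 -0.00223241]
[[ 0.16  0.22]
 [-0.1  -0.3 ]
 [-0.82  0.16]
 [ 0.28 -0.66]
 [-0.31 -0.31]
 [-0.06  0.03]
 [ 0.26  0.59]
 [-0.29  0.13]
 [ 0.77  0.11]]
rotvec to go [-0.00685397 -0.00515837 -0.00590291]
target [ 0.55707273 -0.25064236  0.        ] delta [ 0.00073785 -0.00438742 -0.07121551]
-0.01 [array([173., 498.]), array([228., 499.]), array([413., 499.]), array([468., 499.])]
-0.005 [array([177., 481.]), array([231., 482.]), array([411., 482.]), array([464., 481.])]
0 [array([181., 465.]), array([233., 466.]), array([408., 466.]), array([460., 465.])]
```

Request:
carry_out:
  moves:
    - [-0.007,-0.005,-0.006,0.0007,-0.0044,-0.006,0.031]
    - [-0.007,-0.005,-0.006,0.0007,-0.0044,-0.012,0.031]
    - [-0.007,-0.005,-0.006,0.0007,-0.0044,-0.018,0.031]
    - [-0.007,-0.005,-0.006,0.0007,-0.0044,-0.023,0.031]
    - [-0.007,-0.005,-0.006,0.0007,-0.0044,-0.026,0.031]
    - [-0.007,-0.005,-0.006,0.0007,-0.0044,-0.028,0.031]
    - [-0.007,-0.005,-0.006,0.0007,-0.0044,-0.029,0.031]
    - [-0.007,-0.005,-0.006,0.0007,-0.0044,-0.03,0.031]
    - [-0.007,-0.005,-0.006,0.0007,-0.0044,-0.03,0.031]
    - [-0.007,-0.005,-0.006,0.0007,-0.0044,-0.03,0.031]

```text
time_s: 4.1
ee_pos: [0.5572, -0.2508, 0.0415]
tcp_rot: [0.0, 0.998, 0.065, 0.0]
contact_force: [-1.0, -0.4, 0.1]
finger_gap: 0.362
```

```bash
python3 look.py w3
python3 - <<'E'
from h import *
im=bot.capture("side");cv2.imwrite("pics/s3.png",im)
a=im[90:170,270:370];a=cv2.resize(a,None,fx=6,fy=6,interpolation=cv2.INTER_CUBIC)
cv2.imwrite("pics/s3c.png",a)
a=cv2.imread("pics/w3.png")[120:300,220:420];cv2.imwrite("pics/w3c.png",cv2.resize(a,None,fx=4,fy=4,interpolation=cv2.INTER_CUBIC)[:600])
E
```

```text
4.1 [ 0.55721839 -0.25080718  0.04154572] [2.26311562e-04 9.97906385e-01 6.46743689e-02 1.47427439e-04] yaw 0.12943908541868254 [-0.95923598 -0.4209383   0.05785135] 0.3621055097996037
```

View pics/w3c.png

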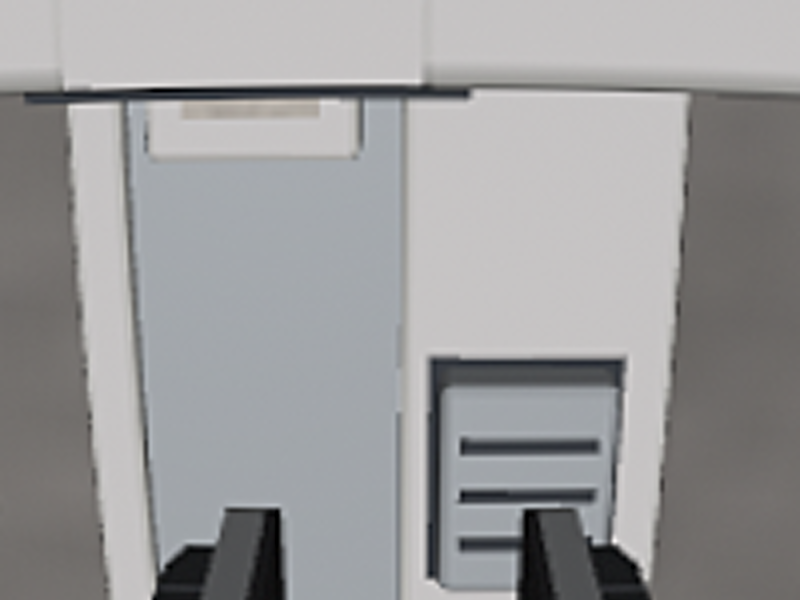

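View pics/s3c.png

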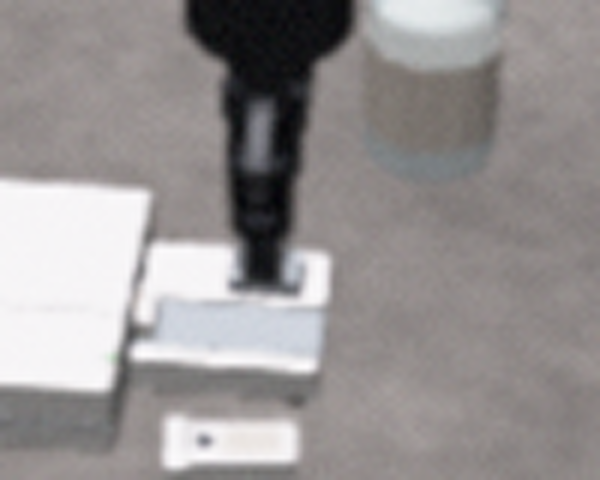

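Request:
carry_out:
  moves:
    - [0,0,0,0,0,-0.001,0.031]
    - [0,0,0,0,0,-0.002,0.031]
    - [0,0,0,0,0,-0.003,0.031]
    - [0,0,0,0,0,-0.004,0.031]
    - [0,0,0,0,0,-0.005,0.031]
    - [0,0,0,0,0,-0.006,0.031]
    - [0,0,0,0,0,-0.007,0.031]
    - [0,0,0,0,0,-0.008,0.031]
    - [0,0,0,0,0,-0.009,0.031]
    - [0,0,0,0,0,-0.009,0.031]

```text
time_s: 5.45
ee_pos: [0.5571, -0.2507, 0.0324]
tcp_rot: [0.0, 0.998, 0.065, 0.0]
contact_force: [0.9, -0.1, -0.1]
finger_gap: 0.36
```

```bash
python3 look.py w4
python3 - <<'E'
import cv2
a=cv2.imread("pics/w4.png")[120:300,220:420];cv2.imwrite("pics/w4c.png",cv2.resize(a,None,fx=4,fy=4,interpolation=cv2.INTER_CUBIC)[:600])
E
```

```text
5.45 [ 0.557125   -0.25074593  0.03241204] [1.70557244e-04 9.97904837e-01 6.46985705e-02 3.44197992e-05] yaw 0.12948758755051634 [ 0.87459827 -0.14395202 -0.05778486] 0.3601939885540646
```

View pics/w4c.png

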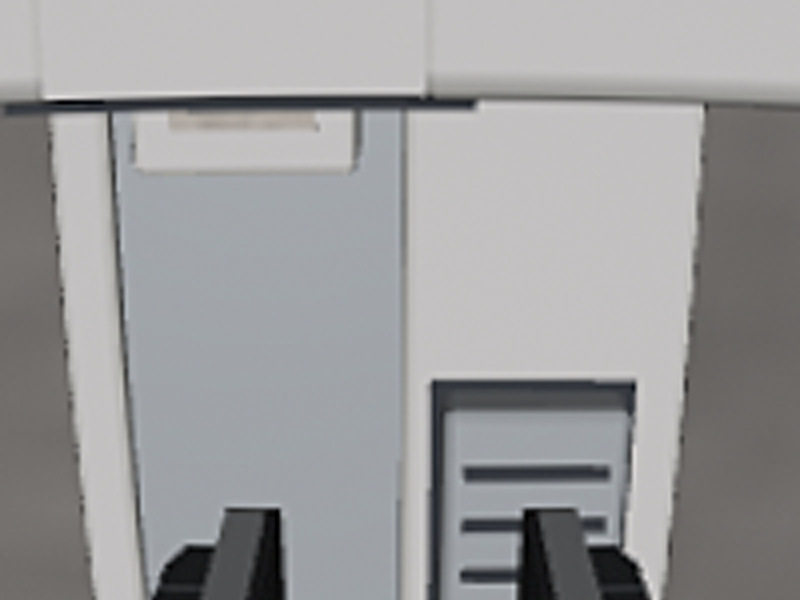

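Request:
carry_out:
  moves:
    - [0,0,0,0,0,-0.001,0.031]
    - [0,0,0,0,0,-0.002,0.031]
    - [0,0,0,0,0,-0.003,0.031]
    - [0,0,0,0,0,-0.004,0.031]
    - [0,0,0,0,0,-0.005,0.031]
    - [0,0,0,0,0,-0.006,0.031]
    - [0,0,0,0,0,-0.007,0.031]
    - [0,0,0,0,0,-0.0075,0.031]
    - [0,0,0,0,0,-0.0075,0.031]
    - [0,0,0,0,0,-0.0075,0.031]

```text
time_s: 6.75
ee_pos: [0.5572, -0.2507, 0.025]
tcp_rot: [0.0, 0.998, 0.065, 0.0]
contact_force: [0.8, -0.5, 0.0]
finger_gap: 0.365
```

```bash
python3 look.py w5
python3 - <<'E'
import cv2
from bench import bot
im=bot.capture("side");a=im[90:170,270:370]
cv2.imwrite("pics/s5c.png",cv2.resize(a,None,fx=6,fy=6,interpolation=cv2.INTER_CUBIC))
a=cv2.imread("pics/w5.png")[120:300,220:420];cv2.imwrite("pics/w5c.png",cv2.resize(a,None,fx=4,fy=4,interpolation=cv2.INTER_CUBIC)[:600])
E
```

```text
6.75 [ 0.55718655 -0.2507374   0.02499996] [1.91743368e-04 9.97902145e-01 6.47399723e-02 9.31292549e-05] yaw 0.12957056592248764 [ 0.84317121 -0.50288148  0.0210533 ] 0.36499749149962296
```

View pics/w5c.png

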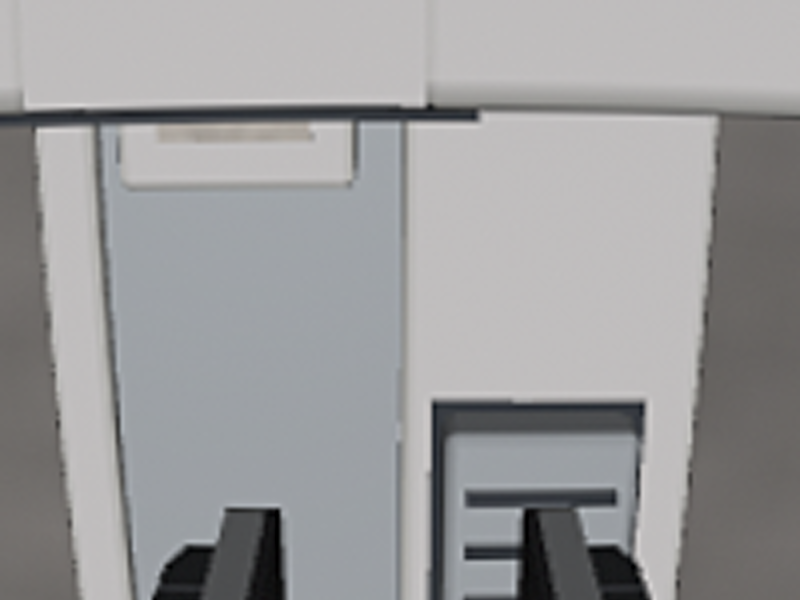

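View pics/s5c.png

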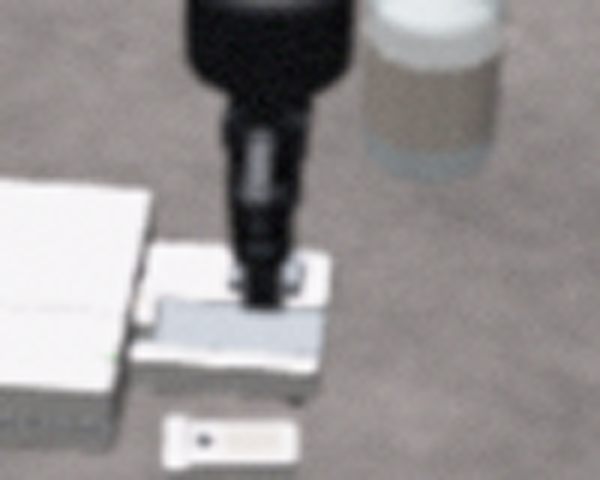

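Request:
carry_out:
  moves:
    - [0,0,0,0,0,-0.0005,0.031]
    - [0,0,0,0,0,-0.001,0.031]
    - [0,0,0,0,0,-0.0015,0.031]
    - [0,0,0,0,0,-0.002,0.031]
    - [0,0,0,0,0,-0.0025,0.031]
    - [0,0,0,0,0,-0.003,0.031]
    - [0,0,0,0,0,-0.0035,0.031]
    - [0,0,0,0,0,-0.004,0.031]
    - [0,0,0,0,0,-0.004,0.031]
    - [0,0,0,0,0,-0.004,0.031]

```text
time_s: 8.1
ee_pos: [0.5572, -0.2508, 0.0211]
tcp_rot: [0.0, 0.998, 0.065, 0.0]
contact_force: [-1.0, 0.7, 2.7]
finger_gap: 0.362
```

```bash
python3 look.py w6
python3 - <<'E'
import cv2
a=cv2.imread("pics/w6.png")[120:300,220:420];cv2.imwrite("pics/w6c.png",cv2.resize(a,None,fx=4,fy=4,interpolation=cv2.INTER_CUBIC)[:600])
E
```

```text
8.1 [ 0.55721511 -0.25080355  0.02105931] [2.51133310e-04 9.97903112e-01 6.47247988e-02 1.27856673e-04] yaw 0.12954015751042713 [-1.0273473   0.74128641  2.74925915] 0.362422936209053
```

View pics/w6c.png

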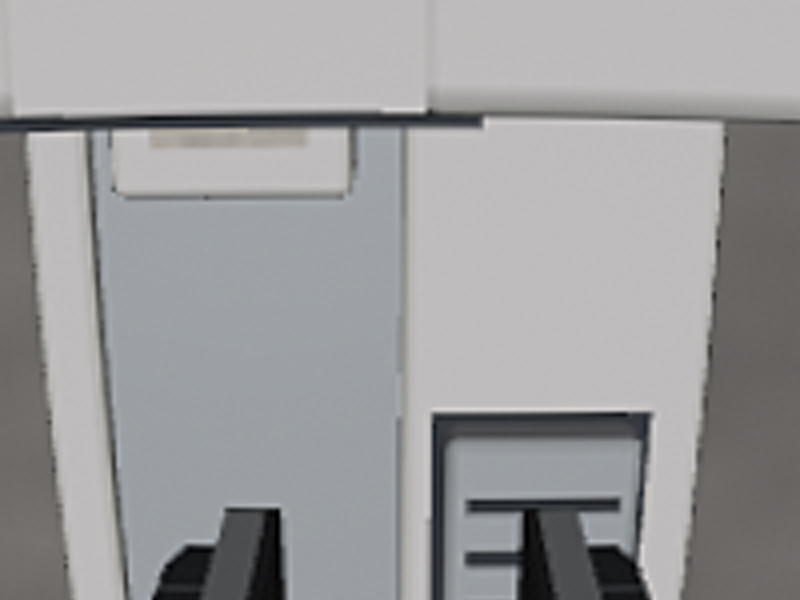

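Request:
carry_out:
  moves:
    - [0,0,0,0,0,-0.001,0.031]
    - [0,0,0,0,0,-0.002,0.031]
    - [0,0,0,0,0,-0.003,0.031]
    - [0,0,0,0,0,-0.0032,0.031]
    - [0,0,0,0,0,-0.0032,0.031]
    - [0,0,0,0,0,-0.0032,0.031]
    - [0,0,0,0,0,-0.0032,0.031]
    - [0,0,0,0,0,-0.0032,0.031]
    - [0,0,0,0,0,-0.0032,0.031]
    - [0,0,0,0,0,-0.0032,0.031]

```text
time_s: 9.4
ee_pos: [0.5572, -0.2508, 0.0179]
tcp_rot: [0.0, 0.998, 0.065, 0.0]
contact_force: [-0.7, 0.5, 3.4]
finger_gap: 0.363
```

```bash
python3 look.py w7
python3 - <<'E'
import cv2
from bench import bot
im=bot.capture("side");a=im[90:170,270:370]
cv2.imwrite("pics/s7c.png",cv2.resize(a,None,fx=6,fy=6,interpolation=cv2.INTER_CUBIC))
a=cv2.imread("pics/w7.png")[120:300,220:420];cv2.imwrite("pics/w7c.png",cv2.resize(a,None,fx=4,fy=4,interpolation=cv2.INTER_CUBIC)[:600])
E
```

```text
9.4 [ 0.55724401 -0.25083762  0.01786068] [2.78410615e-04 9.97905584e-01 6.46864456e-02 1.78428420e-04] yaw 0.1294632919753468 [-0.74167361  0.52194085  3.42545247] 0.363186336937252
```

View pics/w7c.png

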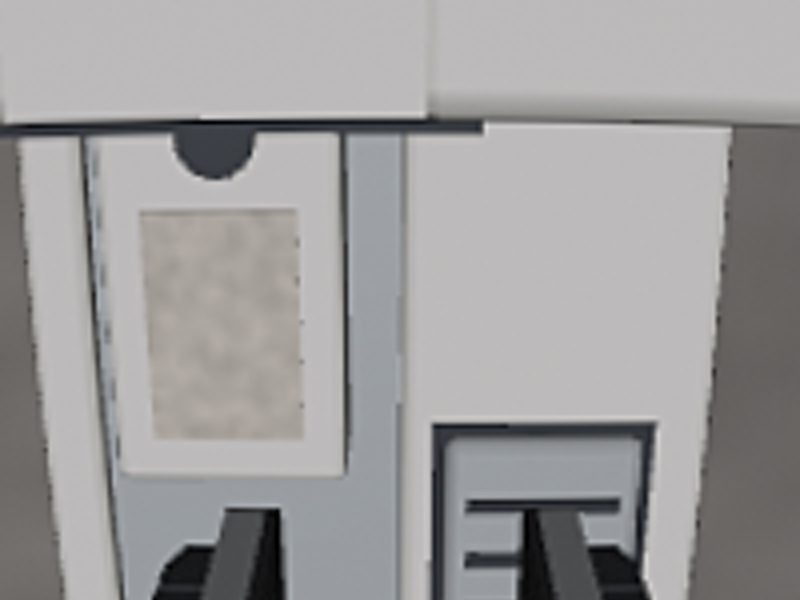

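View pics/s7c.png

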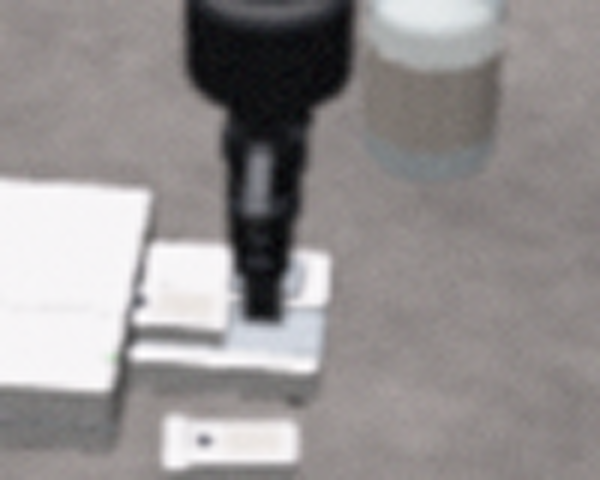

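```bash
python3 look.py w8
python3 - <<'E'
import cv2,pickle
from h import *
a=cv2.imread("pics/w7.png").astype(int);b=cv2.imread("pics/w8.png").astype(int)
d=abs(a-b)[120:300,220:420].max(2);print("diff",d.max(),(d>25).sum())
s,c=pickle.load(open("w7.pkl","rb"))
for p in((122,473),(345,474)):
    P=at_z("wrist",(np.array(p)+.5)/4-.5+(220,120),.036,c)
    q=P-[.6161,-.2238,0];y=.1296
    print(np.cos(y)*q[0]+np.sin(y)*q[1],-np.sin(y)*q[0]+np.cos(y)*q[1])
E
```

```text
9.5 [ 0.55724798 -0.25083757  0.017861  ] [2.79666024e-04 9.97902702e-01 6.47309296e-02 1.60767018e-04] yaw 0.12955244640936797 [-0.61150158 -0.03932985  2.63395246] 0.3604370903655959
diff 37 4
-0.043460429324463624 0.014802310060973219
-0.043253983145614947 -0.012516186748650923
```

Request:
carry_out:
  moves:
    - [0,0,0,0,0,0.002,0.031]
    - [0,0,0,0,0,0.005,0.031]
    - [0,0,0,0,0,0.009,0.031]
    - [0,0,0,0,0,0.015,0.031]
    - [0,0,0,0,0,0.025,0.031]
    - [0,0,0,0,0,0.04,0.031]
    - [0,0,0,0,0,0.06,0.031]
    - [0,0,0,0,0,0.08,0.031]
    - [0,0,0,0,0,0.1,0.031]
    - [0,0,0,0,0,0.12,0.031]

```text
time_s: 10.8
ee_pos: [0.5574, -0.2509, 0.1396]
tcp_rot: [0.0, 0.998, 0.065, 0.0]
contact_force: [0.3, -0.2, -0.6]
finger_gap: 0.362
```

```bash
python3 look.py w9
python3 - <<'E'
import cv2
from bench import bot
im=bot.capture("side");cv2.imwrite("pics/s9.png",im);a=im[70:190,230:370]
cv2.imwrite("pics/s9c.png",cv2.resize(a,None,fx=5,fy=5,interpolation=cv2.INTER_CUBIC))
E
```

```text
10.8 [ 0.557376   -0.25088857  0.13961309] [4.80822466e-04 9.97903090e-01 6.47225055e-02 4.34372147e-04] yaw 0.12953558322286915 [ 0.3340368  -0.18258758 -0.58490977] 0.36159186567376383
```

View pics/w9.png

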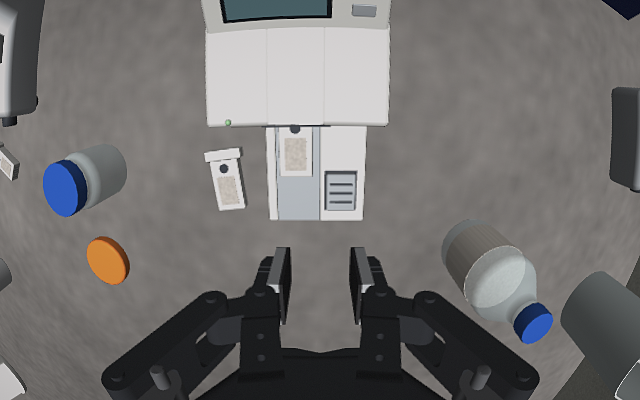

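View pics/s9c.png

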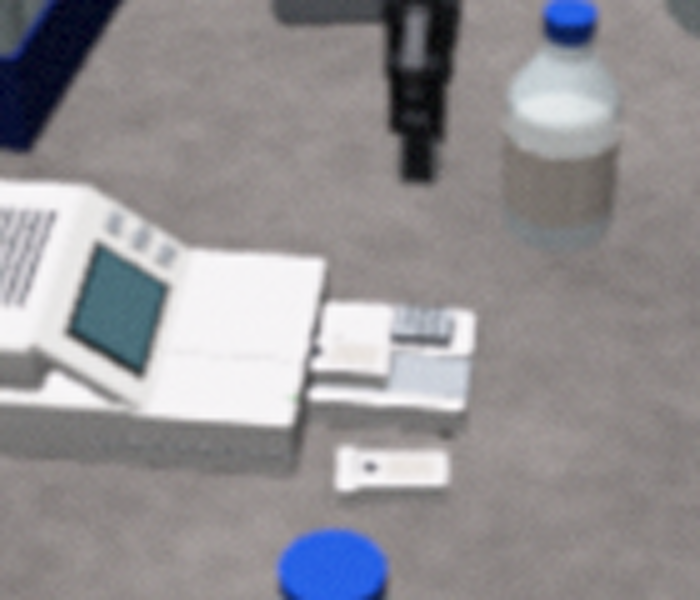

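The wrist view shows the cartridge on the tray, its nose near (295,177), the key raised at (341,190) and spare_b unmoved at (225,180). The side crop shows the cartridge lying flat and the fingers well clear.

```bash
python3 -c "
from bench import bot
print(bot.sign_off())"
```

```text
the job is handed in; nothing more can be done
None
```

The cartridge is ejected and lying flat on the tray, and I handed the job in at about 11 s of the 32 s allowed. I pressed the eject key with one finger while the other stood in the tray ahead of the slot. I then held the key down until the cartridge had stopped, and lifted straight up.

**Last checks:**
- **Cartridge position:** its nose was about 43 mm out from the front face, so it had travelled about 33 mm, past the 16 mm that clears the catch. Two pictures 0.1 s apart, taken with the key still down, showed no movement. After lifting, it still appeared to be in the same place; I judged that by eye.
- **Key and surroundings:** the key is back up and spare_b, the jar, the jar lid and the bottle look untouched. I did not look again at the rest of the bench.
- **Forces:** the highest force I read while pressing was about 3.4 N, and the gripper was touching nothing at the end.

**What disagreed:**
- **Fingertip position:** both the side and wrist cameras put the fingertips about 10 mm behind the reported tool point, not 25 mm ahead as stated. I went by the cameras and the contact force, and the key was met at the height they predicted.
- **Pose error:** one earlier move ended about 4 mm off in y with a slight tilt, which I corrected before coming down.

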